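# Find the stone seal by its weight

### The arm

A 6-joint arm with a two-finger parallel gripper is mounted at the origin on a cart in front of the work surface, level with it; the furniture and walls round the work are solid. World frame = base frame: x ahead of the robot, y to its left, z up, the work surface at z = 0. Lengths are in m, angles in degrees, forces in N, time in s.
With the tool pointing down it reaches from about 0.3 to 0.75 m from the base axis. Payload 8.5 kg.
Tool frame: the origin (TCP) lies midway between the tips of the shut fingers; the grasp point (between the pads) lies 19 mm behind it; z points along the fingers, y is the line along which they close (so a half turn about z gives the same grasp; the last joint's range is limited). The gripper opens to 85 mm and grips with 20 to 120 N. Pads are 22 mm wide; open, the fingers measure 114 mm over their backs; the gripper's body (76 mm by 85 mm) begins 54 mm behind the grasp point. The pads swing forward as they close: fully open they stand 13 mm farther back than shut.
Start: joints at [-77.424, 21.807, 74.336, -0, 83.858, -12.336], TCP at [0.232, -0.499, 0.231] pointing down, gripper open.
Joint ranges: [-178.18, 178.18], [-50.72, 133.34], [12.68, 142.11], [-81.47, 261.47], [9.98, 163.14], [-165.26, 165.26]. Speed limits (degrees/s): [136.94, 136.94, 180, 180, 180, 180].

### API

Orientations are given as a 3x3 rotation matrix whose columns are the frame's x, y, z axes.
In Python, from rig import env, get_image, close_job gives the robot as it stands.
- The arm moves only by the tool step_arm, never from a script. Its argument "targets" is a list of rows, each a list of 2 entries, a list of its own where there are three numbers: the shift along the tool's x, y, z as a fraction of full scale, then the turn, a rotation vector about the tool's x, y, z as a fraction of full scale. In form: [[[x, y, z], [wx, wy, wz]], ...]. A call has 1 to 10 rows; each row is the pose to reach, as a shift and turn from the pose commanded when the call began, along the tool's axes at that moment; what a row does not reach only later rows make up. Full scale, the value 1, is 0.3 m for a shift and 45 degrees for a turn. A row lasts 1/12 s, in which the tool goes at most 41.7 mm and 7.16 degrees, less where a joint would pass 70% of its speed; a pose out of reach is approached as far as the arm can. A call with a number of a shift or a turn outside -1 to 1 is refused whole. A call with a gripper value outside its range is refused whole. "jaw" is the finger opening in mm, from 0 to 85.4, set as the call begins (left out, the last holds). The fingers move at their own pace and stop on an object; "grip_force" is the grip in N (left out, the last holds). Time passes only in rows, so rows that repeat a pose let the fingers close. It gives the time, the measured TCP pose, the force, the opening and the grip force at its end, in the units of the state.
- env.observe(): the state, without advancing time (a new reading comes with each control period).
- get_image(name): name is "side" or "top" or "wrist"; returns a dict with "img" (480x640x3 uint8, red, green, blue), "z_map" (480x640 float32, m along the optical axis (not along the pixel's ray), 0 where there is no reading), "intrinsics" (3x3 intrinsics, pixels), "D" ([k1, k2, p1, p2, k3] as OpenCV has them; the pictures are not rectified), "rvec" (rotation vector, rad) and "tvec" (3), from world to camera coordinates, as OpenCV has them. Camera axes: x right, y down, z forward; pixel columns grow to the right and rows downward; lengths in m; the calibration is good to about 2 mm. A picture is of the moment at which its call begins.
- close_job(): hands the job in; it is judged then, once.
The state is a dict: "time_s": time; "q": joint angles; "qvel": joint speeds; "joint_efforts": joint torques, N m; "position": TCP position; "tool_rot": TCP orientation; "ft_force": force on the tool from outside, world axes, zero at the start; "wrist_torque": the same for the moment, N m; "grip_width": finger opening in m; "gripper_force": force on a finger pad.
Only numpy, scipy, OpenCV 4.12 (cv2) and the standard library are available. Lean on these libraries where they do the work, as an engineer would, in place of code of your own. Each camera call takes 0.05 s, during which the arm holds its last target. There are 200 camera calls.

### The job

Two look-alike seal cases stand in the desk caddy, one with the heavy stone seal inside, the other with a light wooden one: fold the caddy's carrying handle down out of the way until it snaps under its spring clip, then lift the cases in turn, each a few centimetres and back upright into its own bay before you take the other, to feel which is heavier. Finish holding the heavier case still and upright over the caddy, its underside at least 10 cm above the cupboard top, with the lighter one back in its bay and the handle still clipped. Do not tip a case, and leave the tape roll, stamp and ink pad where they are.

Things in the scene. Friction and masses are not known exactly. Their poses are not given: they have to be found in the camera images.
- caddy: Grey sheet-steel desk caddy, fixed, 69 mm wide (its x), 236 mm long (its y), walls 50 mm high and 3 mm thick, floor 3 mm. Origin: centre of the underside; at yaw 0 x points away from the robot, y to its left. Four bays in a row along y: the two middle ones (63 x 63 mm inside) hold the cases, the end ones (47 mm long) small things under 20 mm high
- handle (a joint): The caddy's carrying handle, a wire U. 0 = folded flat on the rim of the caddy's +y end, 1.57 = upright; starts at 1.25 to 1.85. Pivots on the long walls at caddy y = 0, z = 55 mm, axis along caddy x. Stiff: stays where left, about 1 N at the bar moves it; in the last 0.12 rad its arm pushes a spring clip aside (about 7 N down at the bar) and is held under it below 0.05
- handle_bar (a point): Middle of the handle's bar, 116.5 mm from the pivot axis, on the axis of its wooden grip (13 mm thick, 50 mm long, along caddy x); moves with the handle. The handle's arms (6 mm wire) run outside the long walls at caddy x = -41 and +41 mm, the clip stands on the near wall at caddy y = 84 mm
- bay_left (a point): Centre of the floor of the +y middle bay, 33 mm from the caddy's centre, 3 mm above the cupboard top; the bay of case_a. The case has 4.5 mm of play on each side
- bay_right (a point): Centre of the floor of the -y middle bay, 33 mm from the caddy's centre, the bay of case_b
- case_a: Dark wooden seal case in the +y middle bay, 54 x 54 mm, 108 mm tall, lid tight, stands 61 mm out of the caddy. Origin: centre of its underside. Square to the caddy within 0.03 rad, 12 mm from the other case: grip from above, fingers closing along caddy x. Weighs 0.15 to 0.30 kg with the wooden seal, 0.40 to 0.75 kg with the stone one; either case may hold either. Its seal rattles 1.5 mm
- case_b: The same case, in the caddy's -y middle bay; everything as for case_a
- tape_roll: Roll of clear tape lying flat at the left side of the cupboard top, 92 mm across, 48 mm high; origin under its middle. Leave it alone
- round_stamp: Small turned wooden stamp, 35 mm across and 67 mm tall, standing at the right side of the cupboard top; origin under its middle. Leave it alone
- ink_pad: Flat closed ink-pad tin, 59 x 85 x 20 mm, at the right side behind the stamp; origin under its middle. Leave it alone

How it is judged:
By the outcome, as a careful person would: the job done as asked, in the order asked, and still so for the second after the job is handed in, while the arm keeps its last pose, push and grip.
It also fails if it takes over 72 s, if anything falls off the work surface, if the arm or the gripper's body presses on something with over 40 N, if the wrist force passes 120 N, or if a joint passes its speed limit or range.

## Working session

There is one attempt and no reset: what is moved stays moved. The work goes in short steps, Python scripts to look and compute and a tool call to move; the robot and the scene stay as the last step left them, time stands still between calls to the robot, and variables do not carry over. Pictures are saved under pics/ and viewed, at most 10 in all, crops included, and the job is handed in when it is done.

Besides the shell and the picture viewer there is one more tool, called after "Emit:" by a JSON object that holds its "name" and its "arguments". step_arm: Moves the arm, as the interface text tells. Its arguments: {"type":"object","properties":{"targets":{"type":"array","items":{"type":"array"}},"jaw":{"type":"number"},"grip_force":{"type":"number"}},"required":["targets"]}

```bash
mkdir -p pics; ls; python3 - <<'E'
from rig import env,get_image
import cv2,numpy as np
o=env.observe()
for k,v in o.items(): print(k,np.round(v,3).tolist())
for n in ("top","side"):
    d=get_image(n); cv2.imwrite(f"pics/{n}0.png",cv2.cvtColor(d["img"],cv2.COLOR_RGB2BGR)); np.savez(f"pics/{n}0.npz",**d)
    R=cv2.Rodrigues(np.array(d["rvec"],float))[0]; print(n,"cam at",(-R.T@np.array(d["tvec"]).ravel()).round(3), R.round(2).tolist())
E
```

```text
pics
time_s 0.0
q [-77.423, 21.843, 74.386, -0.002, 83.858, -12.338]
qvel [0.041, 0.004, 0.055, 0.074, -0.045, -0.043]
joint_efforts [-0.001, -44.846, -23.128, -0.0, 0.005, 0.0]
position [0.232, -0.499, 0.231]
tool_rot [[0.907, 0.421, -0.0], [0.421, -0.907, 0.001], [0.0, -0.001, -1.0]]
ft_force [-0.73, 0.606, -0.145]
wrist_torque [0.023, 0.029, -0.04]
gripper_force 0.0
grip_width 0.085
top cam at [0.374 0.013 1.246] [[-0.01, -1.0, 0.02], [-1.0, 0.01, -0.09], [0.09, -0.02, -1.0]]
side cam at [ 0.472 -0.991  0.489] [[1.0, -0.01, -0.0], [-0.0, -0.41, -0.91], [0.0, 0.91, -0.41]]
```

View pics/top0.png

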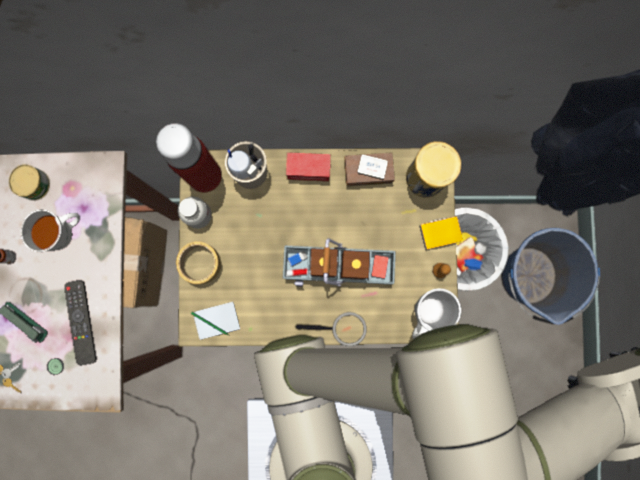

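View pics/side0.png

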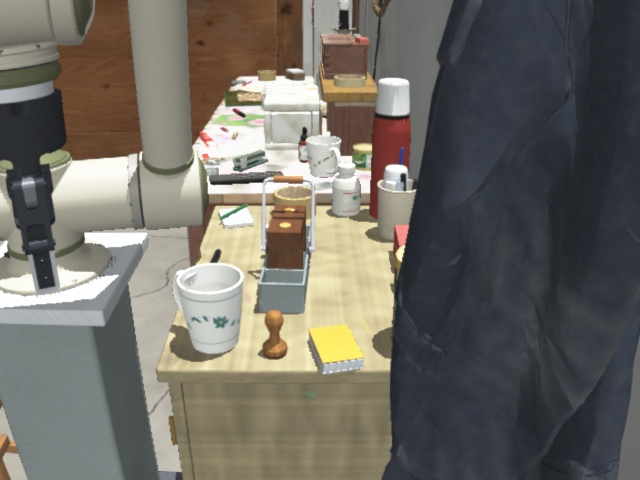

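The top view shows the caddy at about columns 285–395, rows 247–283. The case lids are at about (324,262) and (356,264), and the handle is near column 333. I'll enlarge that area and measure.

```bash
cat > h.py <<'E'
import cv2,numpy as np
def ray(d,uv):
    K=d["intrinsics"];p=cv2.undistortPoints(np.array(uv,float).reshape(-1,1,2),K,d["D"]).reshape(-1,2)
    R=cv2.Rodrigues(np.array(d["rvec"],float))[0];t=np.array(d["tvec"],float).ravel()
    return (R.T@np.c_[p,np.ones(len(p))].T).T, -R.T@t
def at_z(d,uv,z):
    r,c=ray(d,uv); return c+r*((z-c[2])/r[:,2])[:,None]
def cloud(d):
    v,u=np.mgrid[:480,:640]; uv=np.c_[u.ravel(),v.ravel()]
    r,c=ray(d,uv); return (c+r*d["z_map"].reshape(-1,1)).reshape(480,640,3)
E
python3 - <<'E'
import numpy as np,cv2
from h import *
d=dict(np.load("pics/top0.npz")); P=cloud(d)
im=cv2.cvtColor(d["img"],cv2.COLOR_RGB2BGR)
cv2.imwrite("pics/topc.png",cv2.resize(im[225:305,275:405],None,fx=6,fy=6,interpolation=cv2.INTER_CUBIC))
s=dict(np.load("pics/side0.npz")); S=cv2.cvtColor(s["img"],cv2.COLOR_RGB2BGR)
cv2.imwrite("pics/sidec.png",cv2.resize(S[165:325,240:340],None,fx=5,fy=3.7,interpolation=cv2.INTER_CUBIC))
Q=P[225:305,275:405]; 
m=(abs(Q[...,2]-.111)<.012); n,l,st,ce=cv2.connectedComponentsWithStats(m.astype(np.uint8))
for i in range(1,n):
    if st[i,4]>30:
        q=Q[l==i]; print("top111",st[i],q.mean(0).round(4),q.min(0).round(3),q.max(0).round(3),cv2.minAreaRect(q[:,:2].astype(np.float32)*1000))
m=(abs(Q[...,2]-.05)<.008); q=Q[m]; print("rim",len(q),q.min(0).round(3),q.max(0).round(3),cv2.minAreaRect(q[:,:2].astype(np.float32)*1000))
m=Q[...,2]>.135; q=Q[m]; print("bar",len(q),q.mean(0) if len(q) else 0, q.min(0),q.max(0))
PS=cloud(s)[170:275,255:325];m=PS[...,2]>.14; m&=(PS[...,1]>-.12)&(PS[...,1]<.12);q=PS[m];print("side bar",len(q),q.mean(0),q.min(0),q.max(0))
E
```

```text
top111 [ 35  23  14  28 332] [0.4435 0.0036 0.1119] [ 0.417 -0.01   0.104] [0.472 0.016 0.118] ((444.473876953125, 2.926682472229004), (26.166208267211914, 54.9665412902832), 89.32778930664062)
top111 [ 52  24  10  27 211] [ 0.4416 -0.0293  0.1123] [ 0.417 -0.037  0.107] [ 0.47  -0.018  0.118] ((443.0726318359375, -27.377708435058594), (18.545812606811523, 52.9842414855957), 89.23480987548828)
top111 [ 67  26  28  28 718] [ 0.4379 -0.0757  0.112 ] [ 0.41  -0.104  0.101] [ 0.465 -0.048  0.119] ((438.3000183105469, -75.9354476928711), (54.08159637451172, 54.15761947631836), 86.10082244873047)
rim 689 [ 0.397 -0.164  0.042] [0.484 0.074 0.058] ((440.84564208984375, -44.94132995605469), (237.3350067138672, 86.94165802001953), 89.53488159179688)
bar 290 [ 0.43283477 -0.01087001  0.32196821] [ 0.3741854  -0.02818895  0.13584653] [0.48560923 0.01283717 1.24640165]
side bar 407 [ 0.44572692 -0.01863265  0.1631771 ] [ 0.4014573  -0.02918564  0.14007909] [ 0.4878772  -0.00864637  0.17412152]
```

View pics/topc.png

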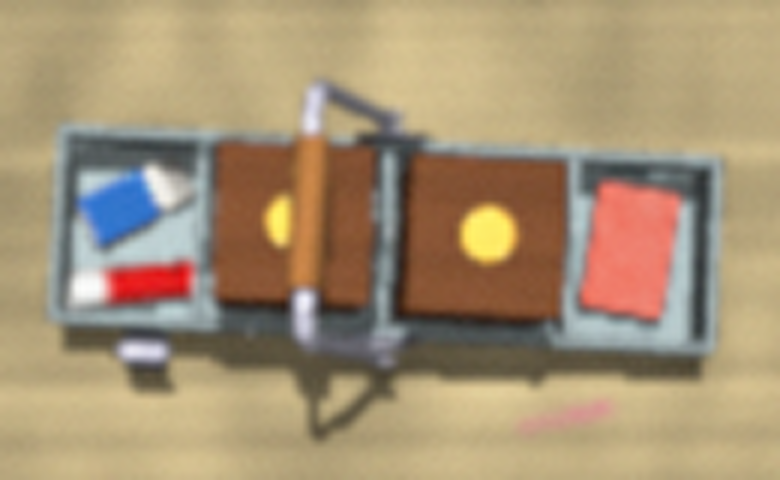

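View pics/sidec.png

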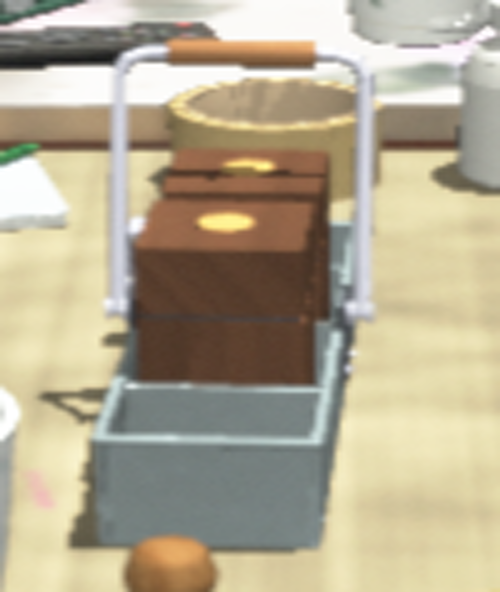

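The crop shows these points: rim corners near (62,128), (722,157), (712,352), (50,325); lids centred at about (296,223) and (484,236); the grip bar middle at about (310,215); the clip at (145,352).

```bash
python3 - <<'E'
import numpy as np,cv2
from h import *
d=dict(np.load("pics/top0.npz"))
f=lambda a: np.array(a,float)/6+[275-.42,225-.42]
c=at_z(d,f([(62,128),(722,157),(712,352),(50,325)]),.05)[:,:2]
print(c.round(4).tolist(), c.mean(0), np.linalg.norm(np.diff(c[[0,1,2,3,0]],axis=0),axis=1))
v=(c[0]+c[3]-c[1]-c[2]);yaw=np.arctan2(-v[0],v[1]);print("yaw",np.degrees(yaw))
ex=np.array([np.cos(yaw),np.sin(yaw)]);ey=np.array([-ex[1],ex[0]]);C=c.mean(0)
loc=lambda p:((p[:2]-C)@ex*1000,(p[:2]-C)@ey*1000)
for n,q in (("A",[(215,145),(378,148),(370,303),(213,302)]),("B",[(410,155),(568,162),(558,320),(400,313)])):
    p=at_z(d,f(q),.111)[:,:2]; w=p[0]+p[3]-p[1]-p[2]
    print(n,p.mean(0).round(4),loc(p.mean(0)),np.degrees(np.arctan2(-w[0],w[1])))
print("clip",loc(at_z(d,f([(145,352)]),.055)[0]))
for z in (.165,.17): b=at_z(d,f([(309,215)]),z)[0];print("bar",b,loc(b))
s=dict(np.load("pics/side0.npz")); P=cloud(s)
reg=P[172:186,272:305].reshape(-1,3); reg=reg[(reg[:,2]>.15)&(abs(reg[:,1])<.15)]; print("sidebar",len(reg),np.median(reg,axis=0),loc(np.median(reg,axis=0)))
for n,R in (("tape",(slice(245,285),slice(175,220))),):
    pass
E
```

```text
[[0.4823, 0.0693], [0.469, -0.166], [0.3995, -0.1607], [0.4123, 0.0741]] [ 0.4407683  -0.04582769] [0.2356367  0.069698   0.23514872 0.07007261]
yaw -3.180995667193259
A [ 0.4432 -0.0114] (np.float64(0.5373824175562675), np.float64(34.48129095355145)) -1.4489655337978262
B [ 0.438  -0.0755] (np.float64(-1.1266166953004977), np.float64(-29.745949060776123)) -3.3046326642335475
clip (np.float64(-43.228482615227456), np.float64(84.041879770362))
bar [ 0.44288243 -0.01511661  0.165     ] (np.float64(0.4066956154630606), np.float64(30.78107695962869))
bar [ 0.4425648  -0.01498736  0.17      ] (np.float64(0.08238342462723583), np.float64(30.892500368871236))
sidebar 245 [ 0.44505092 -0.01858099  0.16795572] (np.float64(2.7640856087306385), np.float64(27.442366332267895))
```

Emit:
{"name": "step_arm", "arguments": {"targets": [[[0.08,-0.07,0],[0,0,-0.14]],[[0.17,-0.14,0],[0,0,-0.29]],[[0.26,-0.22,0],[0,0,-0.43]],[[0.36,-0.3,0],[0,0,-0.57]],[[0.45,-0.38,0],[0,0,-0.71]],[[0.54,-0.46,0],[0,0,-0.86]],[[0.63,-0.54,0],[0,0,-1]],[[0.63,-0.54,0],[0,0,-1]]], "jaw": 0, "grip_force": 20}}

```text
time_s: 0.77
position: [0.336, -0.2673, 0.2314]
tool_rot: [[0.334, 0.943, 0.0], [0.943, -0.334, 0.002], [0.002, -0.0, -1.0]]
ft_force: [-0.0, -0.4, -0.0]
grip_width: 0.0004
gripper_force: 0.0
```

```bash
cat > go.py <<'E'
import sys,numpy as np
from scipy.spatial.transform import Rotation as Ro
from rig import env
C=np.array([.441,-.046]);yaw=np.radians(-3.2)
ex=np.array([np.cos(yaw),np.sin(yaw)]);ey=np.array([-ex[1],ex[0]])
# usage: go.py yawdeg  lx,ly,z ... (caddy frame mm) -> fractions from present pose
o=env.observe();p=np.array(o["position"]);R=np.array(o["tool_rot"])
y=np.radians(float(sys.argv[1]));T=np.array([[-np.sin(y),np.cos(y),0],[np.cos(y),np.sin(y),0],[0,0,-1.]]).T.copy()
T=np.c_[[np.sin(-y),np.cos(y),0],[np.cos(y),np.sin(y),0],[0,0,-1]]
l=p[:2]-C;print("t",o["time_s"],"local",(l@ex*1000).round(1),(l@ey*1000).round(1),"z",(p[2]*1000).round(1),"F",np.round(o["ft_force"],2),"w",round(o["grip_width"]*1000,1),"gf",o["gripper_force"])
print("turn",(Ro.from_matrix(R.T@T).as_rotvec(degrees=True)/45).round(3))
for a in sys.argv[2:]:
    x,yy,z=map(float,a.split(","));w=np.r_[C+ex*x/1e3+ey*yy/1e3,z/1e3]
    print(a,(R.T@(w-p)/.3).round(3))
E
python3 go.py -3.2 0,2,231 0,2,135
```

```text
t 0.7667 local -92.5 -226.8 z 231.4 F [-0.01 -0.37 -0.05] w 0.4 gf 0.0
turn [-0.    -0.003 -0.362]
0,2,231 [0.819 0.082 0.003]
0,2,135 [0.818 0.082 0.323]
```

Emit:
{"name": "step_arm", "arguments": {"targets": [[[0.13,0.013,0],[0,0,-0.12]],[[0.26,0.026,0],[0,0,-0.24]],[[0.39,0.039,0],[0,0,-0.36]],[[0.52,0.052,0],[0,0,-0.362]],[[0.65,0.065,0],[0,0,-0.362]],[[0.77,0.077,0],[0,0,-0.362]],[[0.818,0.082,0.06],[0,0,-0.362]],[[0.818,0.082,0.19],[0,0,-0.362]],[[0.818,0.082,0.32],[0,0,-0.362]],[[0.818,0.082,0.32],[0,0,-0.362]]]}}

```text
time_s: 1.6
position: [0.4391, -0.0489, 0.1301]
tool_rot: [[0.066, 0.998, -0.011], [0.998, -0.066, 0.004], [0.004, -0.011, -1.0]]
ft_force: [-1.5, 0.4, -1.0]
grip_width: 0.0003
gripper_force: 0.0
```

```bash
python3 go.py -3.2 0,2,135 0,40,133 0,70,133; python3 - <<'E'
from rig import get_image
import cv2
S=cv2.cvtColor(get_image("side")["img"],cv2.COLOR_RGB2BGR)
cv2.imwrite("pics/side1.png",cv2.resize(S[60:325,200:380],None,fx=2.2,fy=2.2))
E
```

```text
t 1.6 local -1.7 -3.0 z 130.1 F [-1.47  0.41 -0.96] w 0.3 gf 0.0
turn [-0.014 -0.005 -0.013]
0,2,135 [ 0.017  0.005 -0.016]
0,40,133 [ 0.143  0.004 -0.009]
0,70,133 [ 0.243  0.003 -0.009]
```

View pics/side1.png

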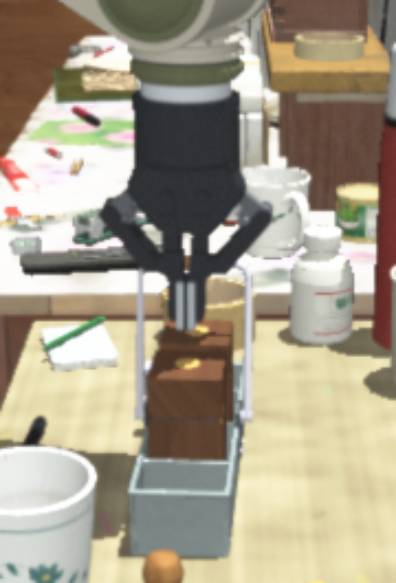

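The side view shows the shut fingertips at about (186,325), above the cases and in front of the bar. Next I push the bar toward caddy +y.

Emit:
{"name": "step_arm", "arguments": {"targets": [[[0.03,0.005,-0.01],[0,0,0]],[[0.06,0.005,-0.01],[0,0,0]],[[0.09,0.005,-0.01],[0,0,0]],[[0.12,0.005,-0.01],[0,0,0]],[[0.15,0.005,-0.01],[0,0,0]],[[0.18,0.005,-0.01],[0,0,0]],[[0.21,0.005,-0.01],[0,0,0]],[[0.24,0.005,-0.01],[0,0,0]],[[0.26,0.005,-0.01],[0,0,0]],[[0.26,0.005,-0.01],[0,0,0]]]}}

```text
time_s: 2.48
position: [0.4489, 0.0287, 0.1383]
tool_rot: [[0.065, 0.998, -0.0], [0.998, -0.065, 0.0], [0.0, -0.0, -1.0]]
ft_force: [-0.6, 0.6, 0.1]
grip_width: 0.0001
gripper_force: 0.0
```

```bash
python3 - <<'E'
from rig import get_image
from h import *
d=get_image("top");P=cloud(d);s=get_image("side")
S=cv2.cvtColor(s["img"],cv2.COLOR_RGB2BGR);T=cv2.cvtColor(d["img"],cv2.COLOR_RGB2BGR)
cv2.imwrite("pics/b.png",np.hstack([cv2.resize(S[130:290,230:340],(412,600)),cv2.resize(T[220:310,280:338],(387,600))]))
E
python3 go.py -3.2 0,60,175 0,95,175 0,95,142
```

```text
t 2.5833 local 3.8 74.0 z 138.3 F [-0.06  0.02 -0.28] w -0.1 gf 0.0
turn [-0.    -0.    -0.013]
0,60,175 [-0.047 -0.012 -0.122]
0,95,175 [ 0.07  -0.013 -0.122]
0,95,142 [ 0.07  -0.013 -0.012]
```

View pics/b.png

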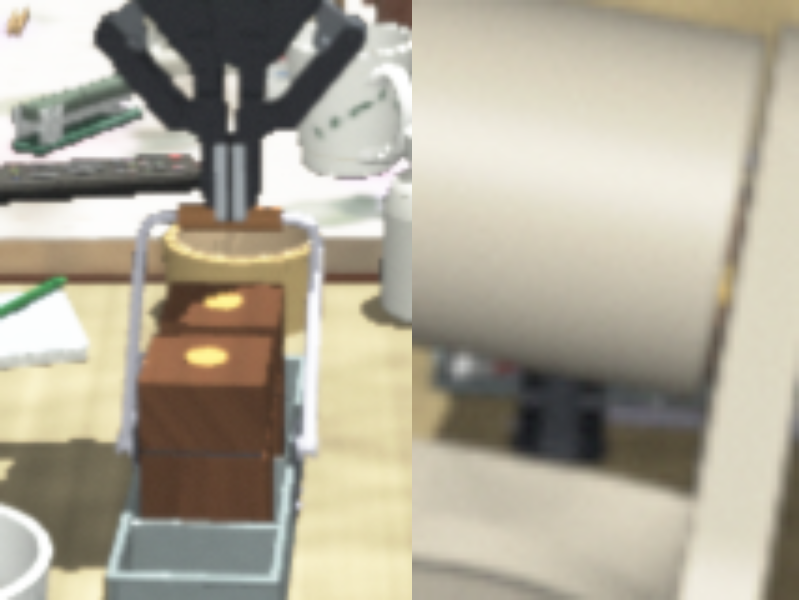

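The left panel shows the grip now leaning forward. The bar sits at about (230,215), right at the fingertips. Next I go over the top of it and press it down along its arc.

Emit:
{"name": "step_arm", "arguments": {"targets": [[[-0.02,-0.013,-0.06],[0,0,-0.013]],[[0.0,-0.013,-0.12],[0,0,-0.013]],[[0.08,-0.013,-0.12],[0,0,-0.013]],[[0.08,-0.013,-0.06],[0,0,-0.013]],[[0.08,-0.013,0],[0,0,-0.013]],[[0.09,-0.013,0.04],[0,0,-0.013]],[[0.1,-0.013,0.08],[0,0,-0.013]],[[0.118,-0.013,0.123],[0,0,-0.013]],[[0.133,-0.013,0.17],[0,0,-0.013]],[[0.133,-0.013,0.18],[0,0,-0.013]]]}}

```text
time_s: 3.42
position: [0.4469, 0.068, 0.0829]
tool_rot: [[0.056, 0.998, -0.003], [0.998, -0.056, 0.0], [0.0, -0.003, -1.0]]
ft_force: [-0.4, -0.1, -0.9]
grip_width: -0.0
gripper_force: 0.0
```

```bash
python3 go.py -3.2 0,114,80 0,116,72 0,116,62 0,116,58;python3 - <<'E'
from rig import get_image
from h import *
s=get_image("side");P=cloud(s)
S=cv2.cvtColor(s["img"],cv2.COLOR_RGB2BGR)
cv2.imwrite("pics/c.png",cv2.resize(S[130:290,230:350],None,fx=3.7,fy=3.7))
E
```

```text
t 3.4167 local -0.5 114.2 z 82.9 F [-0.43 -0.11 -0.85] w -0.0 gf 0.0
turn [-0.003 -0.     0.   ]
0,114,80 [-0.001  0.002  0.01 ]
0,116,72 [0.006 0.002 0.036]
0,116,62 [0.006 0.002 0.07 ]
0,116,58 [0.006 0.002 0.083]
```

View pics/c.png

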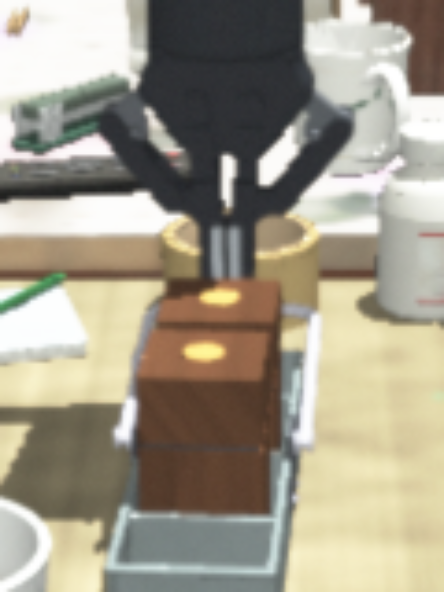

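The handle has followed the fingers down: its right arm is at about (310,320–440) and the bar is under the fingertips. I press on through the clip.

Emit:
{"name": "step_arm", "arguments": {"targets": [[[0.003,0.002,0.015],[0,0,0]],[[0.006,0.002,0.03],[0,0,0]],[[0.006,0.002,0.04],[0,0,0]],[[0.006,0.002,0.05],[0,0,0]],[[0.006,0.002,0.06],[0,0,0]],[[0.006,0.002,0.068],[0,0,0]],[[0.006,0.002,0.072],[0,0,0]],[[0.006,0.002,0.072],[0,0,0]]]}}

```text
time_s: 4.13
position: [0.4482, 0.0691, 0.0625]
tool_rot: [[0.056, 0.998, -0.001], [0.998, -0.056, -0.0], [-0.0, -0.001, -1.0]]
ft_force: [-0.8, 0.3, 0.3]
grip_width: 0.0
gripper_force: 0.0
```

```bash
python3 go.py -3.2 0,116,58
```

```text
t 4.1333 local 0.8 115.3 z 62.5 F [-0.77  0.27  0.27] w 0.0 gf 0.0
turn [-0.001  0.    -0.001]
0,116,58 [ 0.002 -0.003  0.015]
```

Emit:
{"name": "step_arm", "arguments": {"targets": [[[0.002,0,0.005],[0,0,0]],[[0.002,0,0.01],[0,0,0]],[[0.002,0,0.013],[0,0,0]],[[0.002,0,0.013],[0,0,0]]]}}

```text
time_s: 4.47
position: [0.4487, 0.0696, 0.0605]
tool_rot: [[0.056, 0.998, 0.002], [0.998, -0.056, -0.001], [-0.001, 0.002, -1.0]]
ft_force: [-7.2, -2.1, 25.5]
grip_width: 0.0
gripper_force: 12.5
```

```bash
python3 go.py -3.2 0,116,160 0,35,160
```

```text
t 4.4667 local 1.3 115.9 z 60.5 F [-7.17 -2.14 25.49] w 0.0 gf 12.508375346660614
turn [0.002 0.001 0.   ]
0,116,160 [ 0.    -0.004 -0.332]
0,35,160 [-0.27  -0.004 -0.331]
```

The handle is down on its stop (25 N at z = 60.5 mm). Next I lift away, open the jaws and go above case_a.

Emit:
{"name": "step_arm", "arguments": {"targets": [[[0,0,-0.12],[0,0,0]],[[0,0,-0.25],[0,0,0]],[[0,0,-0.38],[0,0,0]],[[-0.05,-0.004,-0.5],[0,0,0]],[[-0.15,-0.004,-0.5],[0,0,0]],[[-0.27,-0.004,-0.5],[0,0,0]],[[-0.27,-0.004,-0.5],[0,0,0]],[[-0.27,-0.004,-0.5],[0,0,0]]], "jaw": 85}}

```text
time_s: 5.13
position: [0.4425, -0.0122, 0.2088]
tool_rot: [[0.059, 0.998, -0.0], [0.998, -0.059, -0.0], [-0.0, -0.0, -1.0]]
ft_force: [-0.4, -0.3, -0.6]
grip_width: 0.0851
gripper_force: 0.0
```

```bash
python3 go.py -3.2 0,34,160 0,34,68;python3 - <<'E'
from rig import get_image
from h import *
s=get_image("side");w=get_image("wrist");np.savez("pics/w.npz",**w)
S=cv2.cvtColor(s["img"],cv2.COLOR_RGB2BGR)[170:330,240:340];W=cv2.cvtColor(w["img"],cv2.COLOR_RGB2BGR)
cv2.imwrite("pics/d.png",np.hstack([cv2.resize(S,(300,480)),cv2.resize(W,(500,375))[:,:] if 0 else cv2.copyMakeBorder(cv2.resize(W,(500,375)),0,105,0,0,cv2.BORDER_CONSTANT)]))
E
```

```text
t 5.1333 local -0.4 33.9 z 208.8 F [-0.42 -0.3  -0.58] w 85.1 gf 0.0
turn [-0.     0.    -0.004]
0,34,160 [0.001 0.001 0.163]
0,34,68 [0.001 0.001 0.469]
```

View pics/d.png

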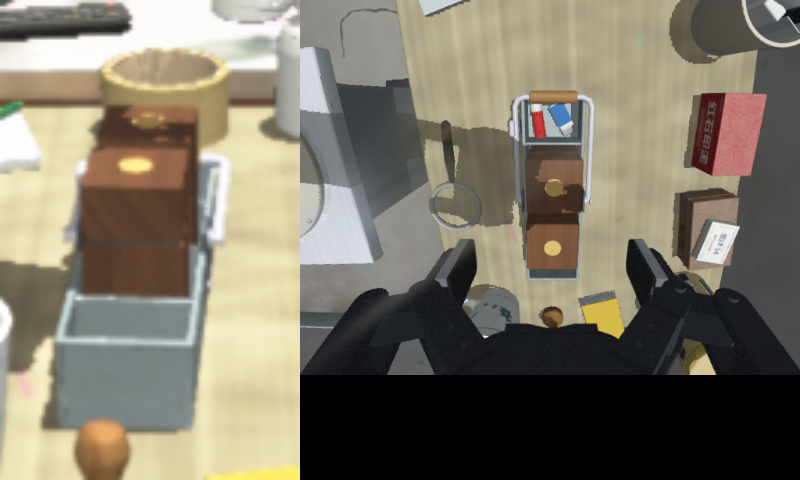

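The wrist view shows the handle folded flat, with the grip bar at (553,97) beyond the caddy's +y end and the near arm under the clip at (512,130). The cases are at (554,187) and (552,248). I'll refine their positions from this view.

```bash
python3 - <<'E'
from h import *
w=dict(np.load("pics/w.npz"));P=cloud(w)
C=np.array([.441,-.046]);y=np.radians(-3.2);ex=np.array([np.cos(y),np.sin(y)]);ey=np.array([-ex[1],ex[0]])
L=np.dstack([(P[...,:2]-C)@ex*1e3,(P[...,:2]-C)@ey*1e3,P[...,2]*1e3])
m=(abs(L[...,2]-111)<6)&(abs(L[...,0])<45)&(abs(L[...,1])<80)
n,l,st,_=cv2.connectedComponentsWithStats(m.astype(np.uint8))
for i in range(1,n):
    if st[i,4]>100: q=L[l==i].astype(np.float32);print(st[i],q[:,2].mean(),cv2.minAreaRect(q[:,:2]))
for nm,sel in (("bar",(L[...,1]>105)&(L[...,1]<130)&(abs(L[...,0])<24)&(L[...,2]>45)),("rim",(abs(L[...,2]-50)<4)&(abs(L[...,0])<38)&(L[...,1]<-40)&(L[...,1]>-130))):
    q=L[sel];print(nm,len(q),q.mean(0),q.min(0),q.max(0))
E
```

```text
Traceback (most recent call last):
cv2.error: OpenCV(4.12.0) /io/opencv/modules/imgproc/src/convhull.cpp:143: error: (-215:Assertion failed) total >= 0 && (depth == CV_32F || depth == CV_32S) in function 'convexHull'
```

```bash
python3 - <<'E'
from h import *
w=dict(np.load("pics/w.npz"));P=cloud(w)
C=np.array([.441,-.046]);y=np.radians(-3.2);ex=np.array([np.cos(y),np.sin(y)]);ey=np.array([-ex[1],ex[0]])
L=np.dstack([(P[...,:2]-C)@ex*1e3,(P[...,:2]-C)@ey*1e3,P[...,2]*1e3]).astype(np.float32)
m=(abs(L[...,2]-111)<6)&(abs(L[...,0])<45)&(abs(L[...,1])<80)
n,l,st,_=cv2.connectedComponentsWithStats(m.astype(np.uint8))
for i in range(1,n):
    if st[i,4]>100: q=L[l==i];print(st[i],q[:,2].mean(),cv2.minAreaRect(np.ascontiguousarray(q[:,:2])))
q=L[(L[...,1]>105)&(L[...,1]<130)&(abs(L[...,0])<24)&(L[...,2]>45)];print("bar",len(q),q.mean(0),q.min(0),q.max(0))
E
```

```text
[ 288  203   75   71 5059] 111.128555 ((2.400308609008789, 35.94081115722656), (54.08727264404297, 54.481468200683594), 0.36200886964797974)
[ 289  283   69   62 4053] 111.085144 ((0.8127155303955078, -29.00303840637207), (54.228572845458984, 54.435279846191406), 89.52106475830078)
bar 2101 [6.4027525e-02 1.1785947e+02 2.2494505e+02] [-23.592417 112.56518   53.835293] [ 23.955063 124.495834 351.2875  ]
```

Emit:
{"name": "step_arm", "arguments": {"targets": [[[0.004,0.006,0.1],[0,0,0]],[[0.004,0.006,0.2],[0,0,0]],[[0.004,0.006,0.3],[0,0,0]],[[0.004,0.006,0.38],[0,0,0]],[[0.004,0.006,0.44],[0,0,0]],[[0.004,0.006,0.47],[0,0,0]],[[0.004,0.006,0.47],[0,0,0]],[[0.004,0.006,0.47],[0,0,0]]]}}

```text
time_s: 5.9
position: [0.4445, -0.009, 0.0677]
tool_rot: [[0.055, 0.999, -0.001], [0.999, -0.055, 0.0], [0.0, -0.001, -1.0]]
ft_force: [-0.3, -0.3, -0.2]
grip_width: 0.0853
gripper_force: 0.0
```

Emit:
{"name": "step_arm", "arguments": {"targets": [[[0,0,0],[0,0,0]],[[0,0,0],[0,0,0]],[[0,0,0],[0,0,0]],[[0,0,0],[0,0,0]],[[0,0,0],[0,0,0]],[[0,0,0],[0,0,0]],[[0,0,0],[0,0,0]],[[0,0,0],[0,0,0]]], "jaw": 40, "grip_force": 50}}

```text
time_s: 6.57
position: [0.445, -0.0098, 0.0687]
tool_rot: [[0.056, 0.998, 0.002], [0.998, -0.056, -0.0], [-0.0, 0.002, -1.0]]
ft_force: [0.1, 1.3, 5.9]
grip_width: 0.0539
gripper_force: 53.1
```

```bash
python3 go.py -3.2 1.5,35,68
```

```text
t 6.5667 local 2.0 36.4 z 68.7 F [0.08 1.26 5.92] w 53.9 gf 53.14911559224129
turn [ 0.002  0.    -0.   ]
1.5,35,68 [-0.005 -0.002  0.002]
```

Gripped at 53.9 mm. I lift 40 mm and hold to weigh.

Emit:
{"name": "step_arm", "arguments": {"targets": [[[0,0,-0.015],[0,0,0]],[[0,0,-0.04],[0,0,0]],[[0,0,-0.07],[0,0,0]],[[0,0,-0.1],[0,0,0]],[[0,0,-0.125],[0,0,0]],[[0,0,-0.135],[0,0,0]],[[0,0,-0.135],[0,0,0]],[[0,0,-0.135],[0,0,0]],[[0,0,-0.135],[0,0,0]],[[0,0,-0.135],[0,0,0]]]}}

```text
time_s: 7.4
position: [0.4443, -0.0097, 0.1079]
tool_rot: [[0.056, 0.998, -0.001], [0.998, -0.056, 0.0], [0.0, -0.001, -1.0]]
ft_force: [0.4, -0.5, -6.0]
grip_width: 0.0533
gripper_force: 54.5
```

Emit:
{"name": "step_arm", "arguments": {"targets": [[[0,0,0],[0,0,0]],[[0,0,0],[0,0,0]],[[0,0,0],[0,0,0]],[[0,0,0],[0,0,0]],[[0,0,0],[0,0,0]],[[0,0,0],[0,0,0]]]}}

```text
time_s: 7.9
position: [0.4445, -0.0098, 0.1083]
tool_rot: [[0.056, 0.998, -0.0], [0.998, -0.056, -0.0], [-0.0, -0.0, -1.0]]
ft_force: [-0.3, 0.1, -6.0]
grip_width: 0.0535
gripper_force: 54.5
```

```bash
python3 go.py -3.2 1.5,35,69 ; python3 - <<'E'
from rig import env,get_image
import numpy as np
f=[]
for i in range(6): f.append(env.observe()["ft_force"]); get_image("side")
print(np.round(f,2).tolist(), env.observe()["wrist_torque"])
E
```

```text
t 7.9 local 1.5 36.3 z 108.3 F [-0.28  0.06 -5.98] w 53.5 gf 54.5483373105526
turn [-0.  0. -0.]
1.5,35,69 [-0.004  0.     0.131]
[[-0.28, 0.06, -5.98], [0.24, 0.07, -6.34], [-0.11, 0.25, -5.33], [-0.46, -0.58, -7.03], [-0.07, -0.46, -5.7], [0.89, 0.72, -5.38]] [-0.03171325 -0.01447467 -0.01699633]
```

About 6 N, so roughly 0.6 kg and probably the stone. I set it back down and release.

Emit:
{"name": "step_arm", "arguments": {"targets": [[[0,0,0.03],[0,0,0]],[[0,0,0.06],[0,0,0]],[[0,0,0.09],[0,0,0]],[[0,0,0.11],[0,0,0]],[[0,0,0.122],[0,0,0]],[[0,0,0.13],[0,0,0]],[[0,0,0.134],[0,0,0]],[[0,0,0.134],[0,0,0]]]}}

```text
time_s: 8.87
position: [0.4445, -0.0098, 0.0687]
tool_rot: [[0.056, 0.998, 0.0], [0.998, -0.056, -0.0], [-0.0, 0.0, -1.0]]
ft_force: [-2.3, 0.3, -0.1]
grip_width: 0.0537
gripper_force: 54.9
```

```bash
python3 go.py -3.2 1.5,35,210
```

```text
t 8.8667 local 1.5 36.4 z 68.7 F [-2.29  0.27 -0.15] w 53.7 gf 54.927377700805664
turn [ 0.  0. -0.]
1.5,35,210 [-0.005  0.    -0.471]
```

Emit:
{"name": "step_arm", "arguments": {"targets": [[[0,0,0],[0,0,0]],[[0,0,0],[0,0,0]],[[0,0,0],[0,0,0]],[[0,0,0],[0,0,0]],[[0,0,0],[0,0,0]],[[0,0,0],[0,0,0]]], "jaw": 85}}

```text
time_s: 9.37
position: [0.4446, -0.0098, 0.0682]
tool_rot: [[0.056, 0.998, 0.0], [0.998, -0.056, -0.0], [-0.0, 0.0, -1.0]]
ft_force: [0.3, -0.1, -0.5]
grip_width: 0.0849
gripper_force: 0.0
```

Emit:
{"name": "step_arm", "arguments": {"targets": [[[0,0,-0.05],[0,0,0]],[[0,0,-0.15],[0,0,0]],[[0,0,-0.27],[0,0,0]],[[0,0,-0.37],[0,0,0]],[[0,0,-0.45],[0,0,0]],[[-0.1,-0.005,-0.47],[0,0,0]],[[-0.2,-0.005,-0.47],[0,0,0]],[[-0.22,-0.005,-0.47],[0,0,0]],[[-0.22,-0.005,-0.47],[0,0,0]],[[-0.22,-0.005,-0.47],[0,0,0]]]}}

```text
time_s: 10.2
position: [0.4391, -0.0754, 0.2089]
tool_rot: [[0.057, 0.998, -0.001], [0.998, -0.057, 0.001], [0.001, -0.001, -1.0]]
ft_force: [-0.5, 0.5, 0.1]
grip_width: 0.0851
gripper_force: 0.0
```

```bash
cat > w.py <<'E'
from rig import get_image
from h import *
w=get_image("wrist");P=cloud(w)
C=np.array([.441,-.046]);y=np.radians(-3.2);ex=np.array([np.cos(y),np.sin(y)]);ey=np.array([-ex[1],ex[0]])
L=np.dstack([(P[...,:2]-C)@ex*1e3,(P[...,:2]-C)@ey*1e3,P[...,2]*1e3]).astype(np.float32)
m=(abs(L[...,2]-111)<6)&(abs(L[...,0])<45)&(abs(L[...,1])<80)
n,l,st,_=cv2.connectedComponentsWithStats(m.astype(np.uint8))
for i in range(1,n):
    if st[i,4]>100: q=L[l==i];print(st[i],q[:,2].mean(),q[:,2].std(),cv2.minAreaRect(np.ascontiguousarray(q[:,:2])))
q=L[(L[...,1]>105)&(L[...,1]<130)&(abs(L[...,0])<24)&(L[...,2]>45)&(L[...,2]<100)];print("bar",len(q),q.mean(0),q.min(0),q.max(0)) if len(q) else 0
E
python3 w.py; python3 go.py -3.2 0,-29.5,68
```

```text
[ 284  110   81   81 6298] 111.01177 0.7460004 ((1.8756141662597656, 35.59223175048828), (54.508872985839844, 54.45446014404297), 0.06979940831661224)
[ 286  204   75   71 5035] 111.146935 0.89101803 ((0.8510208129882812, -29.639667510986328), (54.44916915893555, 54.1216926574707), 89.41960144042969)
bar 1100 [  0.47855362 117.1462      59.720257  ] [-23.99655  111.687584  46.32338 ] [ 23.98505  123.95305   63.969612]
t 10.25 local -0.2 -29.0 z 208.9 F [-0.02  0.67 -0.01] w 85.2 gf 0.0
turn [-0.001 -0.001 -0.   ]
0,-29.5,68 [-0.002  0.001  0.47 ]
```

Both cases stand upright in their bays and the handle is still down. Now case_b.

Emit:
{"name": "step_arm", "arguments": {"targets": [[[-0.002,0.002,0.1],[0,0,0]],[[-0.002,0.002,0.2],[0,0,0]],[[-0.002,0.002,0.3],[0,0,0]],[[-0.002,0.002,0.38],[0,0,0]],[[-0.002,0.002,0.44],[0,0,0]],[[-0.002,0.002,0.47],[0,0,0]],[[-0.002,0.002,0.47],[0,0,0]],[[-0.002,0.002,0.47],[0,0,0]]]}}

```text
time_s: 10.92
position: [0.4399, -0.0754, 0.0681]
tool_rot: [[0.055, 0.998, -0.001], [0.998, -0.055, 0.0], [0.0, -0.001, -1.0]]
ft_force: [0.4, -0.5, 0.4]
grip_width: 0.0845
gripper_force: 0.0
```

Emit:
{"name": "step_arm", "arguments": {"targets": [[[0,0,0],[0,0,0]],[[0,0,0],[0,0,0]],[[0,0,0],[0,0,0]],[[0,0,0],[0,0,0]],[[0,0,0],[0,0,0]],[[0,0,0],[0,0,0]],[[0,0,0],[0,0,0]],[[0,0,0],[0,0,0]]], "jaw": 40, "grip_force": 50}}

```text
time_s: 11.58
position: [0.4402, -0.0762, 0.069]
tool_rot: [[0.056, 0.998, 0.001], [0.998, -0.056, -0.0], [-0.0, 0.002, -1.0]]
ft_force: [-0.1, 1.2, 4.7]
grip_width: 0.0537
gripper_force: 52.4
```

Emit:
{"name": "step_arm", "arguments": {"targets": [[[0,0,-0.015],[0,0,0]],[[0,0,-0.04],[0,0,0]],[[0,0,-0.07],[0,0,0]],[[0,0,-0.1],[0,0,0]],[[0,0,-0.125],[0,0,0]],[[0,0,-0.135],[0,0,0]],[[0,0,-0.135],[0,0,0]],[[0,0,-0.135],[0,0,0]],[[0,0,-0.135],[0,0,0]],[[0,0,-0.135],[0,0,0]]]}}

```text
time_s: 12.42
position: [0.4396, -0.0762, 0.1082]
tool_rot: [[0.056, 0.998, -0.001], [0.998, -0.056, 0.0], [0.0, -0.001, -1.0]]
ft_force: [1.1, 0.1, -2.3]
grip_width: 0.0537
gripper_force: 53.0
```

Emit:
{"name": "step_arm", "arguments": {"targets": [[[0,0,0],[0,0,0]],[[0,0,0],[0,0,0]],[[0,0,0],[0,0,0]],[[0,0,0],[0,0,0]],[[0,0,0],[0,0,0]],[[0,0,0],[0,0,0]]]}}

```text
time_s: 12.92
position: [0.4399, -0.0763, 0.1086]
tool_rot: [[0.056, 0.998, -0.0], [0.998, -0.056, 0.0], [0.0, -0.0, -1.0]]
ft_force: [-0.2, -0.2, -1.9]
grip_width: 0.0535
gripper_force: 53.0
```

```bash
python3 go.py -3.2 0,-29.5,68.7 ; python3 - <<'E'
from rig import env,get_image
import numpy as np
f=[]
for i in range(6): f.append(env.observe()["ft_force"]); get_image("side")
print(np.round(f,2).tolist())
E
```

```text
t 12.9167 local 0.6 -30.3 z 108.6 F [-0.16 -0.17 -1.91] w 53.5 gf 52.971237525343895
turn [-0. -0. -0.]
0,-29.5,68.7 [ 0.003 -0.002  0.133]
[[-0.16, -0.17, -1.91], [0.61, -0.49, -2.81], [0.68, -0.32, -2.5], [0.08, 1.25, -2.61], [0.05, -0.01, -2.5], [0.23, 0.03, -3.21]]
```

case_b weighs about 2.5 N, so case_a is the heavier one. I put case_b back.

Emit:
{"name": "step_arm", "arguments": {"targets": [[[0,0,0.03],[0,0,0]],[[0,0,0.06],[0,0,0]],[[0,0,0.09],[0,0,0]],[[0,0,0.11],[0,0,0]],[[0,0,0.122],[0,0,0]],[[0,0,0.13],[0,0,0]],[[0,0,0.134],[0,0,0]],[[0,0,0.134],[0,0,0]]]}}

```text
time_s: 13.88
position: [0.4398, -0.0762, 0.0691]
tool_rot: [[0.056, 0.998, 0.0], [0.998, -0.056, -0.0], [-0.0, 0.0, -1.0]]
ft_force: [-1.8, 1.2, 4.6]
grip_width: 0.0536
gripper_force: 53.6
```

Emit:
{"name": "step_arm", "arguments": {"targets": [[[0,0,0],[0,0,0]],[[0,0,0],[0,0,0]],[[0,0,0],[0,0,0]],[[0,0,0],[0,0,0]],[[0,0,0],[0,0,0]],[[0,0,0],[0,0,0]]], "jaw": 85}}

```text
time_s: 14.38
position: [0.4399, -0.0763, 0.0684]
tool_rot: [[0.056, 0.998, 0.0], [0.998, -0.056, -0.0], [-0.0, 0.0, -1.0]]
ft_force: [-0.5, 0.5, 0.2]
grip_width: 0.0855
gripper_force: 0.0
```

Emit:
{"name": "step_arm", "arguments": {"targets": [[[0,0,-0.05],[0,0,0]],[[0,0,-0.15],[0,0,0]],[[0,0,-0.27],[0,0,0]],[[0,0,-0.37],[0,0,0]],[[0,0,-0.45],[0,0,0]],[[0.1,0.004,-0.47],[0,0,0]],[[0.2,0.004,-0.47],[0,0,0]],[[0.22,0.004,-0.47],[0,0,0]],[[0.22,0.004,-0.47],[0,0,0]],[[0.22,0.004,-0.47],[0,0,0]]]}}

```text
time_s: 15.22
position: [0.4447, -0.0105, 0.2093]
tool_rot: [[0.055, 0.998, -0.0], [0.998, -0.055, -0.0], [-0.0, -0.0, -1.0]]
ft_force: [1.0, 0.5, 0.2]
grip_width: 0.0851
gripper_force: 0.0
```

```bash
python3 w.py; python3 go.py -3.2 1.5,36,68
```

```text
[ 284  204   75   70 5015] 111.13051 0.942093 ((1.9227428436279297, 36.095367431640625), (54.178558349609375, 53.80125427246094), 0.16674861311912537)
[ 286  284   69   62 4006] 111.12218 1.0614389 ((0.5532398223876953, -29.444732666015625), (54.50187683105469, 54.33538818359375), 89.57781219482422)
bar 919 [  0.21862021 118.38767     59.8361    ] [-23.981115 112.42504   53.0822  ] [ 23.911877 124.42052   63.39231 ]
t 15.2667 local 1.8 35.2 z 209.2 F [ 0.26 -0.24 -0.33] w 84.7 gf 0.0
turn [-0.001  0.    -0.   ]
1.5,36,68 [ 0.003 -0.001  0.471]
```

Now the final lift of case_a, raising it 150 mm.

Emit:
{"name": "step_arm", "arguments": {"targets": [[[0.003,0,0.1],[0,0,0]],[[0.003,0,0.2],[0,0,0]],[[0.003,0,0.3],[0,0,0]],[[0.003,0,0.38],[0,0,0]],[[0.003,0,0.44],[0,0,0]],[[0.003,0,0.47],[0,0,0]],[[0.003,0,0.47],[0,0,0]],[[0.003,0,0.47],[0,0,0]]]}}

```text
time_s: 15.93
position: [0.4449, -0.0103, 0.0683]
tool_rot: [[0.057, 0.998, -0.001], [0.998, -0.057, 0.0], [0.0, -0.001, -1.0]]
ft_force: [-1.1, 0.8, -0.2]
grip_width: 0.0849
gripper_force: 0.0
```

Emit:
{"name": "step_arm", "arguments": {"targets": [[[0,0,0],[0,0,0]],[[0,0,0],[0,0,0]],[[0,0,0],[0,0,0]],[[0,0,0],[0,0,0]],[[0,0,0],[0,0,0]],[[0,0,0],[0,0,0]],[[0,0,0],[0,0,0]],[[0,0,0],[0,0,0]]], "jaw": 40, "grip_force": 55}}

```text
time_s: 16.6
position: [0.445, -0.0098, 0.0693]
tool_rot: [[0.056, 0.998, 0.001], [0.998, -0.056, -0.001], [-0.001, 0.001, -1.0]]
ft_force: [-1.9, -0.6, 6.5]
grip_width: 0.0535
gripper_force: 58.4
```

Emit:
{"name": "step_arm", "arguments": {"targets": [[[0,0,-0.015],[0,0,0]],[[0,0,-0.05],[0,0,0]],[[0,0,-0.1],[0,0,0]],[[0,0,-0.16],[0,0,0]],[[0,0,-0.23],[0,0,0]],[[0,0,-0.3],[0,0,0]],[[0,0,-0.37],[0,0,0]],[[0,0,-0.43],[0,0,0]],[[0,0,-0.47],[0,0,0]],[[0,0,-0.49],[0,0,0]]]}}

```text
time_s: 17.43
position: [0.4448, -0.0094, 0.2168]
tool_rot: [[0.056, 0.998, 0.001], [0.998, -0.056, -0.0], [-0.0, 0.001, -1.0]]
ft_force: [0.2, -0.1, -6.6]
grip_width: 0.0536
gripper_force: 59.8
```

Emit:
{"name": "step_arm", "arguments": {"targets": [[[0,0,-0.01],[0,0,0]],[[0,0,-0.01],[0,0,0]],[[0,0,-0.01],[0,0,0]],[[0,0,-0.01],[0,0,0]],[[0,0,-0.01],[0,0,0]],[[0,0,-0.01],[0,0,0]],[[0,0,-0.01],[0,0,0]],[[0,0,-0.01],[0,0,0]]]}}

```text
time_s: 18.1
position: [0.4448, -0.0095, 0.2183]
tool_rot: [[0.056, 0.998, -0.0], [0.998, -0.056, 0.0], [0.0, -0.0, -1.0]]
ft_force: [-0.2, -0.3, -7.4]
grip_width: 0.0536
gripper_force: 59.8
```

```bash
python3 go.py -3.2 0,0,218; python3 - <<'E'
from rig import get_image
from h import *
S=cv2.cvtColor(get_image("side")["img"],cv2.COLOR_RGB2BGR);W=cv2.cvtColor(get_image("wrist")["img"],cv2.COLOR_RGB2BGR)
cv2.imwrite("pics/e.png",np.hstack([cv2.resize(S[80:380,180:380],(320,480)),cv2.resize(W,(480,360)) if 0 else cv2.resize(W[:,:],(480,480))]))
E
```

```text
t 18.1 local 1.8 36.6 z 218.3 F [-0.25 -0.33 -7.36] w 53.6 gf 59.77371275424957
turn [-0. -0. -0.]
0,0,218 [-0.122 -0.006  0.001]
```

View pics/e.png

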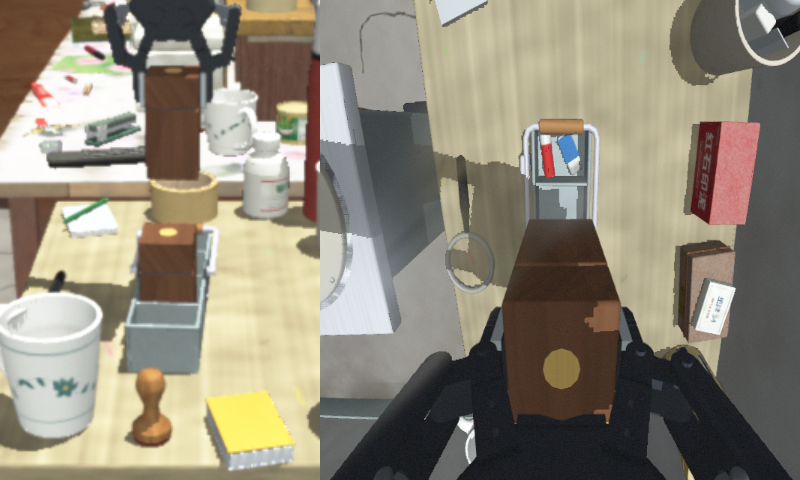

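The picture shows case_a held upright at (172,120) with its underside about 15 cm up, and case_b in its bay at (168,260). The handle is folded under its clip at (560,127), and the tape roll, stamp and ink pad have not moved.

```bash
python3 -c "
from rig import close_job
print(close_job())"
```

```text
the job is handed in; nothing more can be done
None
```

I clipped the handle down and weighed both cases: case_a is the heavier (about 6 N against 2.5 N for case_b). I handed the job in holding case_a upright about 15 cm above the cupboard top, with case_b back in its bay.

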